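# Turn the solar module's azimuth ring to the set mark and clamp it

## Task

Push the upright pin of the long lever around its arc until the lever's pointer stands in line with the index tab clipped on the rim of the scale, then push the pin of the short clamp lever round as far as its stop to lock the ring. Push gently with the fingers, without gripping the pins: do not touch the small solar module itself, do not shift the index tab, and leave the loose tools and parts lying where they are. Finish with the pointer still at the tab and the clamp fully shut.

Things in the scene. Friction and masses are not known exactly. Their poses are not given: they have to be found in the camera images.
- mount: Fixed azimuth mount: a chipboard panel 290 x 430 x 12 mm with a low aluminium rail (top at 32 mm) along each of its two short (+y and -y) edges, carrying a fixed aluminium scale disc of 250 mm diameter (top face 20 mm above the table) with black marks every 5 degrees (long ones every 10). Origin on the turning axis of ring and tab, at table height; z up. It stands at a different place and yaw each time. Directions 'mount x, y' below mean these axes.
- ring (a joint): Turning ring (grey, 140 mm diameter, top 31 mm above the table) with the long lever and the solar module. Value = angle (rad) of the lever about the mount's z axis, counter-clockwise seen from above, 0 when it points along mount +x; range -0.55 to 1.45, starts between -0.45 and 0.0. Friction holds it where it is left; about 2 to 3 N at the pin moves it.
- tab (a joint): Index tab, a dark steel clip 20 mm wide with a pointed nose, on the rim of the scale disc (114 to 137 mm from the axis, top 31 mm above the table). Value = its angle on the same scale as joint ring: the lever is at the tab when the two values are equal. Starts between 0.45 and 1.25 and must stay there.
- clamp (a joint): Short clamp lever. 0 = open (arm points along mount -y), grows counter-clockwise seen from above to 1.5 = shut against its stop (arm points along mount +x). Starts open, 0 to 0.3. Friction holds it where it is left; about 1 to 1.5 N at its pin moves it.
- lever_pin (a point): Point on the long lever's upright black round pin, 14 mm diameter, 98 mm from the mount's axis. The pin rises from the lever bar (14 mm wide, top 34 mm above the table) to 78 mm above the table; this point is on the pin's centre line 55 mm above the table.
- pointer_tip (a point): Tip of the pointed end of the long lever, 113 mm from the mount's axis, 31 mm above the table.
- tab_nose (a point): Tip of the index tab's nose, 113 mm from the mount's axis; the lever's pointer tip comes to this point in plan when it is in line.
- clamp_pin (a point): Point on the clamp lever's upright black round pin, 12 mm diameter, 60 mm from the clamp's pivot. The pin rises from the clamp arm (12 mm wide, top 36 mm above the table) to 75 mm above the table; this point is on its centre line 55 mm above the table.
- clamp_pivot (a point): Point on the clamp's vertical turning axis, 55 mm above the table (at mount x = 15, y = -92 mm). The clamp's hub and arm stay below 38 mm.
- module_centre (a point): Centre of the small framed solar module, 78 x 110 x 8 mm, tilted 22 degrees on top of the ring, turning with it; this point is on the ring's axis, 57 mm above the table; its highest edge is 76 mm above the table, on the side away from the lever. Must not be touched.
- screwdriver: Loose screwdriver, 180 mm long with black handle, lying on the table on the mount's +y side. Origin under its middle. Leave alone.
- tape_measure: Loose grey tape measure, about 65 x 62 x 32 mm, on the table beyond the mount (+x side). Origin under the case. Leave alone.
- rail_offcut: Loose offcut of aluminium U-rail, 35 x 110 x 36 mm, on the table beyond the mount (+x side). Origin centre of its underside. Leave alone.

How it is judged:
On the way, in this order (a step that is already met when the one before it is completed fails the run):
1. with the clamp still open, the lever's pointer has been brought in line with the index tab (horizontal distance between pointer_tip and tab_nose below 0.006 m and value of joint clamp below 0.7 rad and velocity of joint ring between -0.1 and 0.1 rad/s), for 0.3 s.
2. the clamp lever has been pushed to its stop (value of joint clamp above 1.38 rad), for 0.2 s.
At the end, for the whole second after the job is handed in: The lever's pointer tip is within 6 mm (about 3 degrees) of the tab's nose in plan, and the clamp lever is shut (at least 1.38 of 1.5 rad); nothing moves (horizontal distance between pointer_tip and tab_nose below 0.006 m and value of joint clamp above 1.38 rad and velocity of joint ring between -0.05 and 0.05 rad/s); the robot touches nothing.
It fails at once if a pin is gripped or pressed hard (over 30 N) (contact force between the fingers and ring_c2 above 30 N or contact force between the fingers and clamp_c2 above 30 N).
It fails at once if the solar module is touched with more than 1 N (contact force between any of the fingers, the arm and ring_c3 above 1 N).
It fails at once if the index tab is shifted by more than 4 mm (distance of tab_nose from where it was at the start of the episode above 0.004 m).
It fails at once if a loose thing is shifted by more than 20 mm or lifted (distance of any of screwdriver, tape_measure, rail_offcut from where it was at the start of the episode above 0.02 m or height (world z) of any of screwdriver, tape_measure, rail_offcut above 0.03 m).
It also fails if it takes over 56 s, if anything falls off the work surface, if the arm or the gripper's body presses on something with over 40 N, if the wrist force passes 120 N, or if a joint passes its speed limit or range.

## Robot

A 6-joint arm with a two-finger parallel gripper is mounted at the origin on the work surface. World frame = base frame: x ahead of the robot, y to its left, z up, the work surface at z = 0. Lengths are in m, angles in rad, forces in N, time in s.
With the tool pointing down it reaches from about 0.4 to 0.825 m from the base axis. Payload 7 kg.
Tool frame: the origin (TCP) lies at the very end of the fingers, on their centre line; the grasp point (between the pads) lies 19 mm behind it; z points along the fingers, y is the line along which they close (so a half turn about z gives the same grasp; the last joint's range is limited). The gripper opens to 88 mm and grips with 3 to 60 N. Pads are 19 mm wide; open, the fingers measure 130 mm over their backs; the gripper's body (78 mm by 193 mm) begins 47 mm behind the grasp point.
Start: joints at [0.288, 0.359, 0.012, 0, -1.224, -0.288], TCP at [0.675, -0, 0.2] pointing down, gripper open.
Joint ranges: [-3.07, 3.07], [-1.43, 2.12], [-1.02, 1.25], [-3.03, 1.67], [-3.05, -0], [-3.03, 3.03]. Speed limits (rad/s): [2.39, 2.39, 3.01, 3.14, 3.14, 3.14].

## Interface

Orientations are given as a rotation vector (axis times angle).
In Python, from station import ctrl, grab_frame, camera_info, search_frame, masks_of gives the robot as it stands.
- The arm moves only by the tool jog_arm, never from a script. Its argument "plan" is a list of rows, each an object with "travel": the shift along the tool's x, y, z in mm, a list of three; "yaw": the turn about the tool's z in degrees; "fingers": the finger opening in mm, from 0 to 87.6. In form: [{"travel": [tx, ty, tz], "yaw": yaw, "fingers": fingers}, ...]. A call has 1 to 10 rows; each row shifts and turns the commanded pose from where the row before left it, along the tool's axes as they then stand; what a row does not reach is not made up. A row lasts 1/10 s, in which the tool goes at most 50 mm and 8.59 degrees, less where a joint would pass 70% of its speed; a pose out of reach is approached as far as the arm can. A call with a gripper value outside its range is refused whole. The fingers move at their own pace and stop on an object; the grip force is fixed at half the most. Time passes only in rows, so rows that do not move let the fingers close. It gives the time, the measured TCP pose, the force, the opening and the grip force at its end, in the units of the state.
- ctrl.get_state(): the state, without advancing time (a new reading comes with each control period).
- grab_frame(name): name is "scene" or "side" or "wrist"; returns the picture (400x640x3 uint8, blue, green, red); there is no depth.
- camera_info(name): a dict with "fov_y" (degrees; the focal length in pixels is half the picture's height over the tangent of half this angle, whatever the lens; pixels are square), "cx", "cy" (the principal point, pixels), "extrinsics" (4x4, takes a point from camera to world coordinates); the wrist camera has in their place "hand_eye" (4x4, takes a point from camera to tool coordinates, whose origin is the TCP and whose axes are the flange's). Camera axes: x right, y down, z forward; pixel columns grow to the right and rows downward; lengths in m; the calibration is good to about 2 mm. The wrist camera is an equidistant fisheye: a pixel r from the principal point sees the ray r / f radians off the axis. A picture is of the moment at which its call begins: read the wrist's pose just before it. camera_info takes no time and is no camera call.
- ctrl.finish_job(): hands the job in; it is judged then, once.
Trained networks look in the newest picture that a camera, given by its name, has taken for a name from the list of things; names that differ only in an ending like _2 or _b are one class to them, and where a whole thing is asked for, a point or a joint stands for the part that bears it (a point fixed in the world has none). Each returns a list of dicts, best first, with "score" (0 to 1); they miss things now and then, are a little off and sometimes report something else, mostly with a low value. They report only what shows in the picture. A call takes as long as a camera call.
- search_frame(camera, label): "box" ([left, top, right, bottom] in pixels, round what is visible of it).
- masks_of(camera, label): "region" (400x640 bool, what is visible of it) and "box" ([left, top, right, bottom] in pixels, round what is visible of it).
The state is a dict: "t": time; "q": joint angles; "joint_vel": joint speeds; "effort": joint torques, N m; "ee_pos": TCP position; "eef_rot": TCP orientation; "wrist_force": force on the tool from outside, world axes, zero at the start; "moment": the same for the moment, N m; "opening": finger opening in m; "grasp_force": force on a finger pad.
Only numpy, scipy, OpenCV 4.12 (cv2) and the standard library are available. Lean on these libraries where they do the work, as an engineer would, in place of code of your own. Each camera call takes 0.05 s, during which the arm holds its last target. There are 200 camera calls.

## Working session

There is one attempt and no reset: what is moved stays moved. The work goes in short steps, Python scripts to look and compute and a tool call to move; the robot and the scene stay as the last step left them, time stands still between calls to the robot, and variables do not carry over. Pictures are saved under pics/ and viewed, at most 11 in all, crops included, and the job is handed in when it is done.

Besides the shell and the picture viewer there is one more tool, called after ">>>" by a JSON object that holds its "fn" and its "kwargs", one argument or row to a line. jog_arm: Moves the arm, as the interface text tells. Its arguments: {"type":"object","properties":{"plan":{"type":"array"}},"required":["plan"]}

```bash
mkdir -p pics; cat > h.py <<'E'
import numpy as np, cv2
from station import ctrl, grab_frame, camera_info, search_frame, masks_of
from scipy.spatial.transform import Rotation as R
def ray(name,uv,st=None):
    c=camera_info(name); f=200/np.tan(np.radians(c['fov_y'])/2)
    d=np.array([uv[0]-c['cx'],uv[1]-c['cy']])
    if name=='wrist':
        r=np.hypot(*d); th=r/f; v=np.r_[d/max(r,1e-9)*np.sin(th),np.cos(th)]
        st=st or ctrl.get_state(); T=np.eye(4); T[:3,:3]=R.from_rotvec(st['eef_rot']).as_matrix(); T[:3,3]=st['ee_pos']
        M=T@np.array(c['hand_eye'])
    else:
        v=np.r_[d/f,1]; M=np.array(c['extrinsics'])
    return M[:3,3], M[:3,:3]@v
def at(name,uv,z,st=None):
    o,d=ray(name,uv,st); return o+d*(z-o[2])/d[2]
def proj(name,p):
    c=camera_info(name); f=200/np.tan(np.radians(c['fov_y'])/2)
    M=np.array(c['extrinsics']); 
    if name=='wrist':
        st=ctrl.get_state(); T=np.eye(4); T[:3,:3]=R.from_rotvec(st['eef_rot']).as_matrix(); T[:3,3]=st['ee_pos']; M=T@np.array(c['hand_eye'])
    q=M[:3,:3].T@(np.array(p)-M[:3,3]); return q[:2]/q[2]*f+[c['cx'],c['cy']]
E
python3 - <<'E'
from h import *
for n in ['scene','side','wrist']:
    im=grab_frame(n); cv2.imwrite(f'pics/{n}0.png',im)
    c=camera_info(n); print(n,c['fov_y'],c['cx'],c['cy']); print(np.round(c.get('extrinsics',c.get('hand_eye')),3).tolist())
    for l in ['mount','lever_pin','pointer_tip','tab_nose','clamp_pin','tab','module_centre','ring','clamp','tape_measure','rail_offcut','screwdriver']:
        r=search_frame(n,l)
        print(n,l,[(np.round(x['box']).tolist(),round(x['score'],2)) for x in r[:2]])
s=ctrl.get_state();print(s['t'],s['ee_pos'],s['eef_rot'])
E
```

```text
scene 42.89537386598914 319.40067091291496 193.08238803648442
[[0.388, 0.722, -0.573, 1.265], [0.922, -0.314, 0.229, -0.16], [-0.015, -0.617, -0.787, 0.919], [0.0, 0.0, 0.0, 1.0]]
scene mount [([182.0, 98.0, 404.0, 256.0], 0.58)]
scene lever_pin [([260.0, 140.0, 319.0, 203.0], 0.66)]
scene pointer_tip [([338.0, 184.0, 344.0, 197.0], 0.21)]
scene tab_nose []
scene clamp_pin [([232.0, 178.0, 264.0, 198.0], 0.89), ([334.0, 184.0, 342.0, 196.0], 0.44)]
scene tab [([331.0, 183.0, 343.0, 193.0], 0.61)]
scene module_centre [([260.0, 138.0, 321.0, 201.0], 0.62)]
scene ring [([260.0, 137.0, 318.0, 202.0], 0.89)]
scene clamp [([230.0, 171.0, 265.0, 202.0], 0.61), ([261.0, 138.0, 319.0, 200.0], 0.58)]
scene tape_measure [([264.0, 247.0, 294.0, 285.0], 0.7)]
scene rail_offcut [([339.0, 211.0, 392.0, 244.0], 0.63)]
scene screwdriver [([366.0, 108.0, 427.0, 140.0], 0.85)]
side 49.88512520654082 323.18219793992847 191.06958915723425
[[-0.736, -0.358, 0.574, 0.107], [-0.676, 0.358, -0.643, 0.662], [0.025, -0.862, -0.506, 0.529], [0.0, 0.0, 0.0, 1.0]]
side mount [([238.0, 167.0, 478.0, 336.0], 0.93)]
[... 977 characters left out ...]
], 0.6)]
wrist pointer_tip [([366.0, 176.0, 496.0, 256.0], 0.69)]
wrist tab_nose []
wrist clamp_pin [([416.0, 106.0, 445.0, 175.0], 0.72)]
wrist tab [([366.0, 178.0, 496.0, 258.0], 0.66)]
wrist module_centre [([367.0, 176.0, 493.0, 260.0], 0.73)]
wrist ring [([365.0, 174.0, 499.0, 261.0], 0.79)]
wrist clamp [([420.0, 106.0, 449.0, 175.0], 0.86)]
wrist tape_measure [([229.0, 112.0, 291.0, 170.0], 0.81)]
wrist rail_offcut [([267.0, 246.0, 301.0, 324.0], 0.83), ([424.0, 109.0, 447.0, 175.0], 0.28)]
wrist screwdriver [([418.0, 106.0, 446.0, 175.0], 0.61), ([420.0, 370.0, 432.0, 379.0], 0.53)]
1.95 [ 6.74972422e-01 -1.90985371e-05  1.99955169e-01] [ 2.22142138e+00 -2.22145380e+00 -2.75511021e-05]
```

```bash
python3 - <<'E'
import cv2
a=cv2.imread('pics/scene0.png')[90:295,170:440]; cv2.imwrite('pics/s1.png',cv2.resize(a,None,fx=2.9,fy=2.9,interpolation=cv2.INTER_CUBIC))
a=cv2.imread('pics/side0.png')[155:350,205:485]; cv2.imwrite('pics/d1.png',cv2.resize(a,None,fx=2.8,fy=2.8,interpolation=cv2.INTER_CUBIC))
E
```

```text
(no output)
```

View pics/s1.png

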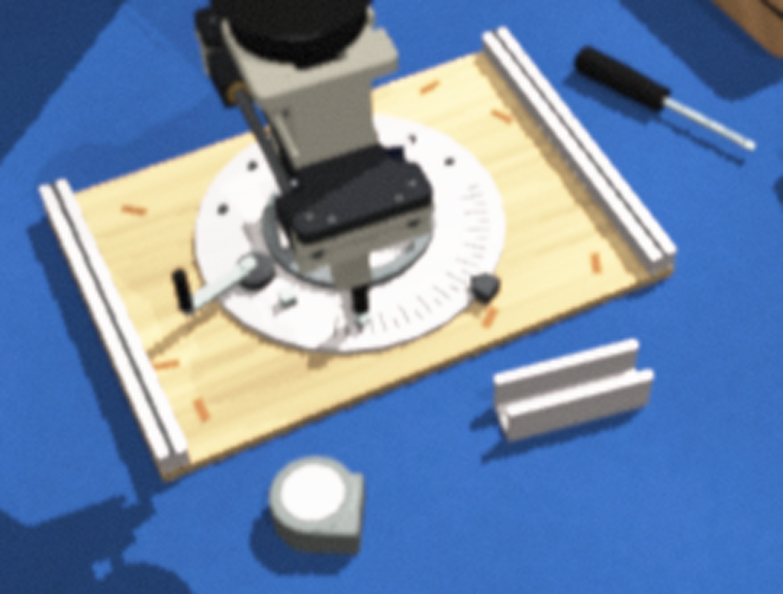

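View pics/d1.png

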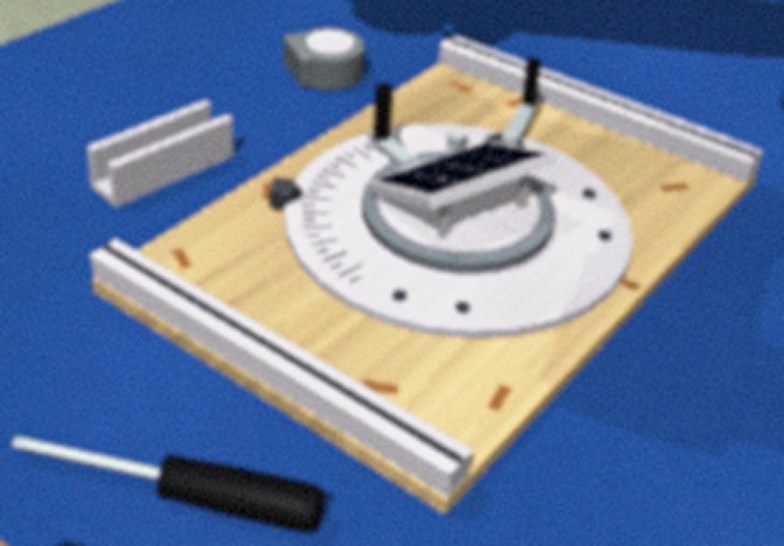

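View pics/wrist0.png

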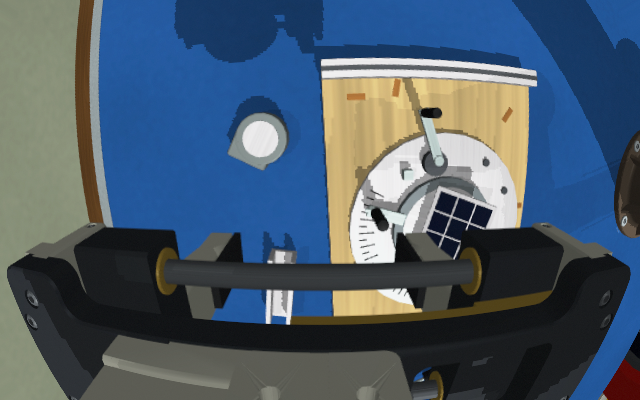

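```bash
cat >> h.py <<'E'
S=lambda u,v:('scene',(170+u/2.9,90+v/2.9)); D=lambda u,v:('side',(205+u/2.8,155+v/2.8))
E
python3 - <<'E'
from h import *
from scipy.optimize import least_squares
def W(t,z): return at(t[0],t[1],z)
for n,t,z in [('S +x-y',S(168,478),0),('S +x+y',S(672,270),0),('S rail -y-x top',S(42,188),.032),('S rail+y-x',S(484,36),.032),('D +x+y',D(93,290),0),('D -x+y',D(448,512),0),('D -x-y',D(760,185),0),('D rail +y-x top',D(470,462),.032),('D rail+y+x outer',D(93,258),.032),
 ('lever top D',D(384,88),.078),('lever base D',D(383,136),.034),('lever base S',S(360,312),.034),
 ('clamp top D',D(533,62),.075),('clamp base D',D(530,102),.036),('clamp top S',S(181,272),.075),('clamp base S',S(187,308),.036),('tab D',D(285,188),.031),('tab S',S(484,284),.031)]:
    print(n,np.round(W(t,z)*1000).tolist())
a=np.linspace(0,2*np.pi,180)
def bb(n,p):
    q=np.array([proj(n,[p[0]+.125*np.cos(t),p[1]+.125*np.sin(t),.02]) for t in a]); return np.r_[q.min(0),q.max(0)]
ts=np.r_[S(194,0)[1][0],S(506,352)[1]]; td=np.r_[D(284,123)[1],D(633,333)[1]]
def res(p): 
    return np.r_[bb('scene',p)[[0,2,3]]-ts, bb('side',p)-td]
r=least_squares(res,[.65,0]); print('disc',r.x,r.fun.round(1))
E
```

```text
S +x-y [671.0, -133.0, 0.0]
S +x+y [645.0, 293.0, 0.0]
S rail -y-x top [386.0, -150.0, 32.0]
S rail+y-x [365.0, 254.0, 32.0]
D +x+y [650.0, 291.0, 0.0]
D -x+y [359.0, 273.0, 0.0]
D -x-y [379.0, -153.0, 0.0]
D rail +y-x top [356.0, 261.0, 32.0]
D rail+y+x outer [643.0, 293.0, 32.0]
lever top D [603.0, 46.0, 78.0]
lever base D [604.0, 44.0, 34.0]
lever base S [610.0, 41.0, 34.0]
clamp top D [550.0, -74.0, 75.0]
clamp base D [550.0, -78.0, 36.0]
clamp top S [553.0, -76.0, 75.0]
clamp base S [556.0, -78.0, 36.0]
tab D [611.0, 144.0, 31.0]
tab S [621.0, 139.0, 31.0]Traceback (most recent call last):
  File "<stdin>", line 14, in <module>
    return func(*args, **kwargs)
    result = trf(vector_fun.fun, vector_fun.jac, x0, f0, J0, lb, ub, ftol, xtol,
                 gtol, max_nfev, x_scale, loss_function, tr_solver,
                 tr_options.copy(), verbose, callback=callback_wrapped)
    return trf_no_bounds(
        fun, jac, x0, f0, J0, ftol, xtol, gtol, max_nfev, x_scale,
        loss_function, tr_solver, tr_options, verbose, callback=callback)
    J = jac(x)
    self._update_jac()

[... 527 characters left out ...]
           ^^^^^^^^^^^^^^^^^^^^^^
                             mf)
                             ^^^
    df = [f_eval - f0 for f_eval in f_evals]
                                    ^^^^^^^
    f = np.atleast_1d(self.fun(x, *self.args, **self.kwargs))
                      ~~~~~~~~^^^^^^^^^^^^^^^^^^^^^^^^^^^^^^
    return np.atleast_1d(self.fun(x))
                         ~~~~~~~~^^^
    return self.f(x, *self.args, **self.kwargs)
           ~~~~~~^^^^^^^^^^^^^^^^^^^^^^^^^^^^^^
  File "<stdin>", line 13, in res
  File "<stdin>", line 10, in bb
  File "h.py", line 17, in proj
    c=camera_info(name); f=200/np.tan(np.radians(c['fov_y'])/2)
ValueError: time passes only in moves, steps and waits
```

```bash
sed -i '3a import functools\ncamera_info=functools.lru_cache(None)(camera_info)' h.py
python3 - <<'E'
from h import *
from scipy.optimize import least_squares
a=np.linspace(0,2*np.pi,180)
def bb(n,p):
    q=np.array([proj(n,[p[0]+.125*np.cos(t),p[1]+.125*np.sin(t),.02]) for t in a]); return np.r_[q.min(0),q.max(0)]
ts=np.r_[S(194,0)[1][0],S(506,352)[1]]; td=np.r_[D(284,123)[1],D(633,333)[1]]
for f in [lambda p:np.r_[bb('scene',p)[[0,2,3]]-ts], lambda p:bb('side',p)-td, lambda p:np.r_[bb('scene',p)[[0,2,3]]-ts, bb('side',p)-td]]:
    r=least_squares(f,[.52,.06]); print('disc',r.x.round(4),r.fun.round(1))
A=r.x
# wrist
st=ctrl.get_state()
for n,uv,z in [('lever top',(374,212),.078),('lever base',(385,224),.034),('clamp top',(425,113),.075),('clamp base',(436,113),.036),('pivot',(433,160),.038),('corner +x-y rail',(321,62),.032),('corner -x-y rail',(537,75),.032)]:
    print(n,(at('wrist',uv,z,st)*1000).round(0)[:2])
yaw=np.arctan2(.426,-.026+0)-np.pi/2; print('yaw',yaw, np.arctan2(18,291),np.arctan2(20,426))
print(ctrl.get_state()['t'])
E
```

```text
disc [0.5156 0.0683] [ 0.2 -0.2  0. ]
disc [0.5097 0.0707] [-0.2  0.6  0.2 -0.4]
disc [0.5115 0.0695] [ 0.1 -0.4 -1.5 -0.4  0.1 -0.3 -1.2]
lever top [617.  27.]
lever base [594.  57.]
clamp top [566. -78.]
clamp base [538. -79.]
pivot [540. -24.]
corner +x-y rail [ 672. -133.]
corner -x-y rail [ 382. -147.]
yaw 0.06095725008957409 0.06177696156034961 0.046913908641208577
1.95
```

>>> {"fn": "jog_arm", "kwargs": {
  "plan": [
    {"travel": [-5, 32, 0], "yaw": 0, "fingers": 0},
    {"travel": [-5, 31, 0], "yaw": 0, "fingers": 0},
    {"travel": [0, 0, 20], "yaw": 0, "fingers": 0},
    {"travel": [0, 0, 20], "yaw": 0, "fingers": 0},
    {"travel": [0, 0, 20], "yaw": 0, "fingers": 0},
    {"travel": [0, 0, 0], "yaw": 0, "fingers": 0},
    {"travel": [0, 0, 0], "yaw": 0, "fingers": 0}
  ]
}}

```text
t: 2.65
ee_pos: [0.6121, 0.0099, 0.1403]
eef_rot: [2.221, -2.221, 0.0]
wrist_force: [1.2, 0.3, -0.1]
opening: 0.0373
grasp_force: 0.0
```

```bash
python3 - <<'E'
from h import *
for n in ['scene','side']:
    im=grab_frame(n); cv2.imwrite(f'pics/{n}2.png',im)
    for l in ['lever_pin','clamp_pin','tab_nose','pointer_tip','tab']:
        print(n,l,[(np.round(x['box']).tolist(),round(x['score'],2)) for x in search_frame(n,l)[:2]])
st=ctrl.get_state(); im=grab_frame('wrist'); cv2.imwrite('pics/w2.png',im)
print(st['t'],st['opening'],st['ee_pos'])
a=cv2.imread('pics/scene2.png')[120:240,220:370]; a=cv2.resize(a,(500,400),interpolation=cv2.INTER_CUBIC)
b=im[60:380,160:560]; b=cv2.resize(b,(500,400))[:, :]
cv2.imwrite('pics/c2.png',cv2.resize(np.hstack([a,b]),(800,320)))
E
```

```text
scene lever_pin [([259.0, 138.0, 320.0, 204.0], 0.76)]
scene clamp_pin [([229.0, 177.0, 266.0, 199.0], 0.59)]
scene tab_nose []
scene pointer_tip [([261.0, 138.0, 322.0, 202.0], 0.58)]
scene tab [([261.0, 138.0, 321.0, 199.0], 0.66), ([333.0, 187.0, 345.0, 193.0], 0.52)]
side lever_pin [([333.0, 186.0, 402.0, 251.0], 0.68), ([376.0, 175.0, 401.0, 208.0], 0.44)]
side clamp_pin [([380.0, 174.0, 397.0, 204.0], 0.78)]
side tab_nose [([301.0, 220.0, 314.0, 229.0], 0.41)]
side pointer_tip [([332.0, 188.0, 406.0, 254.0], 0.85)]
side tab [([238.0, 192.0, 286.0, 227.0], 0.2), ([238.0, 164.0, 480.0, 338.0], 0.15)]
3.25 0.0005815144843553352 [0.61199013 0.00998895 0.1400587 ]
```

View pics/c2.png

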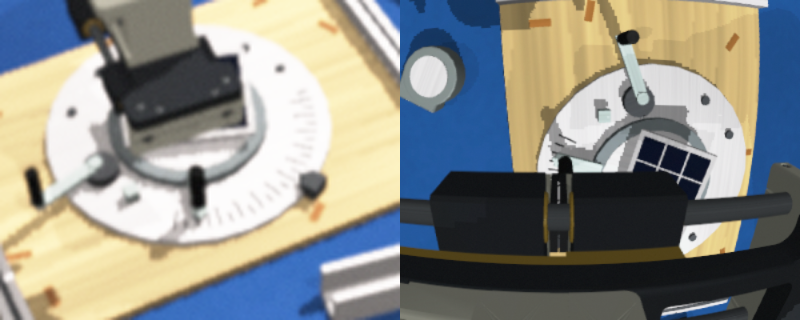

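```bash
cat >> h.py <<'E'
def wproj(p,st=None):
    c=camera_info('wrist'); f=200/np.tan(np.radians(c['fov_y'])/2)
    st=st or ctrl.get_state(); T=np.eye(4); T[:3,:3]=R.from_rotvec(st['eef_rot']).as_matrix(); T[:3,3]=st['ee_pos']; M=T@np.array(c['hand_eye'])
    q=M[:3,:3].T@(np.array(p)-M[:3,3]); r=np.hypot(*q[:2]); th=np.arctan2(r,q[2]); return q[:2]/r*th*f+[c['cx'],c['cy']]
E
python3 - <<'E'
from h import *
st=ctrl.get_state()
for n,p in [('tcp',[.612,.01,.14]),('module',[.5125,.0695,.057]),('pin top',[.605,.045,.078]),('pin base',[.605,.045,.034]),('clamp',[.552,-.0765,.055]),('pivot',[.5326,-.0216,.038]),('tab',[.616,.141,.031]),('body',[.612,.01,.206])]:
    u=proj('scene',p); print(n,'scene',u.round(),'crop',((u-[220,120])*3.333*.8).round(),'side',proj('side',p).round(),'wrist',wproj(p,st).round(), 'crop', ((wproj(p,st)-[160,60])+[400,0]).round())
E
ls
```

```text
tcp scene [277. 171.] crop [153. 136.] side [351. 153.] wrist [319. 231.] crop [559. 171.]
module scene [290. 156.] crop [186.  97.] side [369. 216.] wrist [419. 255.] crop [659. 195.]
pin top scene [294. 183.] crop [197. 167.] side [342. 186.] wrist [327. 242.] crop [567. 182.]
pin base scene [295. 195.] crop [200. 201.] side [341. 204.] wrist [326. 225.] crop [566. 165.]
clamp scene [234. 189.] crop [ 36. 185.] side [394. 184.] wrist [388. 101.] crop [628.  41.]
pivot scene [256. 180.] crop [ 95. 160.] side [386. 203.] wrist [402. 160.] crop [642. 100.]
tab scene [337. 186.] crop [311. 176.] side [306. 221.] wrist [316. 302.] crop [556. 242.]
body scene [274. 149.] crop [145.  76.] side [353. 124.] wrist [320. 285.] crop [560. 225.]
h.py
pics
```

```bash
python3 - <<'E'
import cv2
a=cv2.imread('pics/scene2.png')[40:240,180:400]; cv2.imwrite('pics/s3.png',cv2.resize(a,None,fx=3,fy=3,interpolation=cv2.INTER_CUBIC))
E
```

```text
(no output)
```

View pics/s3.png

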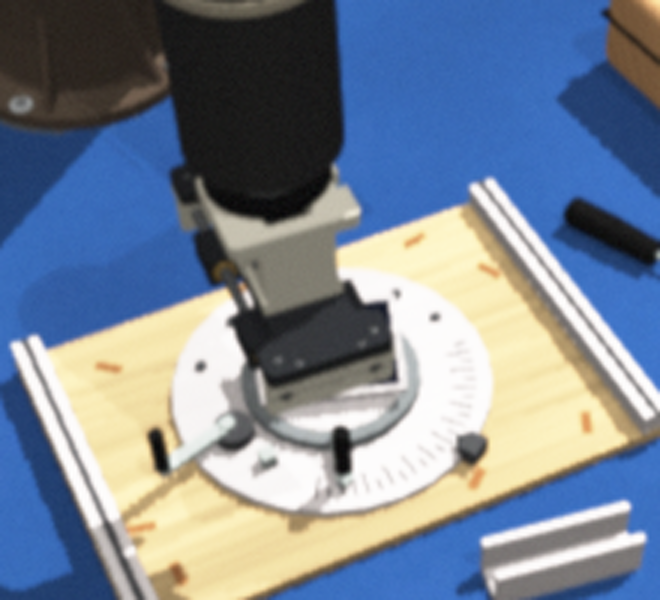

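>>> {"fn": "jog_arm", "kwargs": {
  "plan": [
    {"travel": [0, 0, 30], "yaw": 0, "fingers": 0},
    {"travel": [0, 0, 30], "yaw": 0, "fingers": 0},
    {"travel": [0, 0, 30], "yaw": 0, "fingers": 0},
    {"travel": [-6, 0, 0], "yaw": 0, "fingers": 0},
    {"travel": [-6, 0, 0], "yaw": 0, "fingers": 0}
  ]
}}

```text
t: 3.8
ee_pos: [0.6121, 0.0222, 0.0502]
eef_rot: [2.221, -2.221, 0.0]
wrist_force: [0.8, -0.8, 0.3]
opening: 0.0002
grasp_force: 0.0
```

```bash
cat > arc.py <<'E'
from h import *
def rows(C,r,f0,f1,a1,n,back,bias=0.,):
    # push rows: pin at C+r*u(f); tool -x along angle a; tool centre = pin - back*dir(a) + bias*u(f). start from the present pose
    st=ctrl.get_state(); p=np.array(st['ee_pos'][:2]); M=R.from_rotvec(st['eef_rot']).as_matrix()
    d=-M[:2,0]; a0=np.arctan2(d[1],d[0]); out=[]; a=a0
    for k in range(1,n+1):
        f=f0+(f1-f0)*k/n; b=a0+(a1-a0)*k/n
        u=np.array([np.cos(f),np.sin(f)]); t=np.array([np.cos(b),np.sin(b)])
        q=np.array(C)+(r+bias)*u-back*t; dq=(q-p)*1000
        # tool x=-dir(a); tool y: z down => y = z x x
        X=-np.array([np.cos(a),np.sin(a)]); Y=np.array([X[1],-X[0]])
        out.append((round(dq@X,1),round(dq@Y,1),round(-np.degrees(b-a),1))); p=q; a=b
    print('a0',round(a0,3)); print(out)
E
python3 - <<'E'
from arc import *
s=ctrl.get_state(); print(s['t'],s['ee_pos'],s['wrist_force'])
rows((.5125,.0695),.098,-.262,.45,2.1,20,.0165,.006)
E
```

```text
3.8 [0.61214686 0.02218782 0.05023856] [ 0.80673119 -0.78725296  0.3289957 ]
a0 1.571
[(np.float64(-7.5), np.float64(-2.1), np.float64(-1.5)), (np.float64(-3.6), np.float64(-1.3), np.float64(-1.5)), (np.float64(-3.6), np.float64(-1.3), np.float64(-1.5)), (np.float64(-3.6), np.float64(-1.2), np.float64(-1.5)), (np.float64(-3.6), np.float64(-1.2), np.float64(-1.5)), (np.float64(-3.6), np.float64(-1.2), np.float64(-1.5)), (np.float64(-3.6), np.float64(-1.1), np.float64(-1.5)), (np.float64(-3.6), np.float64(-1.1), np.float64(-1.5)), (np.float64(-3.7), np.float64(-1.1), np.float64(-1.5)), (np.float64(-3.7), np.float64(-1.0), np.float64(-1.5)), (np.float64(-3.7), np.float64(-1.0), np.float64(-1.5)), (np.float64(-3.7), np.float64(-1.0), np.float64(-1.5)), (np.float64(-3.7), np.float64(-0.9), np.float64(-1.5)), (np.float64(-3.7), np.float64(-0.9), np.float64(-1.5)), (np.float64(-3.7), np.float64(-0.9), np.float64(-1.5)), (np.float64(-3.7), np.float64(-0.8), np.float64(-1.5)), (np.float64(-3.7), np.float64(-0.8), np.float64(-1.5)), (np.float64(-3.7), np.float64(-0.8), np.float64(-1.5)), (np.float64(-3.7), np.float64(-0.7), np.float64(-1.5)), (np.float64(-3.7), np.float64(-0.7), np.float64(-1.5))]
```

>>> {"fn": "jog_arm", "kwargs": {
  "plan": [
    {"travel": [-3.5, -1, 0], "yaw": -1, "fingers": 0},
    {"travel": [-3.5, -1, 0], "yaw": -1, "fingers": 0},
    {"travel": [-3.5, -1, 0], "yaw": -1, "fingers": 0},
    {"travel": [-3.5, -1.2, 0], "yaw": -1.5, "fingers": 0},
    {"travel": [-3.5, -1.2, 0], "yaw": -1.5, "fingers": 0},
    {"travel": [-3.5, -1.2, 0], "yaw": -1.5, "fingers": 0},
    {"travel": [-3.5, -1.2, 0], "yaw": -1.5, "fingers": 0}
  ]
}}

```text
t: 4.5
ee_pos: [0.6196, 0.0471, 0.0515]
eef_rot: [-2.39, 2.036, -0.003]
wrist_force: [0.4, -2.4, 6.3]
opening: 0.0005
grasp_force: 3.3
```

```bash
python3 - <<'E'
from arc import *
s=ctrl.get_state(); print(s['t'],s['ee_pos'],s['wrist_force'])
for n in ['scene','side']: cv2.imwrite(f'pics/{n}4.png',grab_frame(n))
a=cv2.imread('pics/scene4.png')[150:220,250:370]; b=cv2.imread('pics/side4.png')[160:250,280:400]
cv2.imwrite('pics/c4.png',np.vstack([cv2.resize(a,(480,280),interpolation=cv2.INTER_CUBIC),cv2.resize(b,(480,320) if 0 else (480,300),interpolation=cv2.INTER_CUBIC)]))
rows((.5125,.0695),.098,-.1,.45,2.1,14,.0165,.006)
E
```

```text
4.5 [0.61963302 0.04707799 0.05154449] [ 0.36674339 -2.42402972  6.31954561]
a0 1.731
[(np.float64(0.4), np.float64(0.4), np.float64(-1.5)), (np.float64(-4.0), np.float64(-1.4), np.float64(-1.5)), (np.float64(-4.0), np.float64(-1.3), np.float64(-1.5)), (np.float64(-4.0), np.float64(-1.3), np.float64(-1.5)), (np.float64(-4.0), np.float64(-1.2), np.float64(-1.5)), (np.float64(-4.0), np.float64(-1.1), np.float64(-1.5)), (np.float64(-4.0), np.float64(-1.1), np.float64(-1.5)), (np.float64(-4.0), np.float64(-1.0), np.float64(-1.5)), (np.float64(-4.1), np.float64(-1.0), np.float64(-1.5)), (np.float64(-4.1), np.float64(-0.9), np.float64(-1.5)), (np.float64(-4.1), np.float64(-0.9), np.float64(-1.5)), (np.float64(-4.1), np.float64(-0.8), np.float64(-1.5)), (np.float64(-4.1), np.float64(-0.8), np.float64(-1.5)), (np.float64(-4.1), np.float64(-0.7), np.float64(-1.5))]
```

View pics/c4.png

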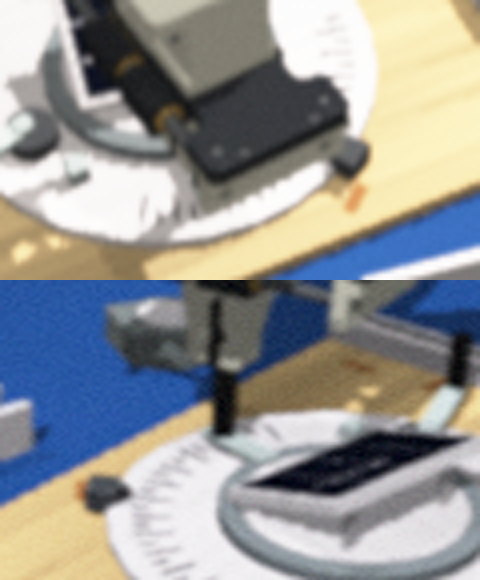

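```bash
python3 - <<'E'
from arc import *
s=ctrl.get_state(); p=s['ee_pos']
f=lambda q:(((proj('side',q)-[280,160])*[4,3.333])+[0,280]).round()
print(f(p),f(p+[0,0,.066]),f(p+[0,0,.03]), 'pin if touching',f([.6105,.066,.078]),f([.6105,.066,.034]))
# what pin angle is seen: pin base side crop (225,432) top (225,370)
for uv,z in [((225,370),.078),((225,430),.034)]:
    w=at('side',(280+uv[0]/4,160+(uv[1]-280)/3.333),z); print(w, np.arctan2(w[1]-.0695,w[0]-.5125), np.hypot(w[1]-.0695,w[0]-.5125))
E
```

```text
[221. 395.] [226. 305.] [224. 355.] pin if touching [213. 375.] [210. 434.]
[0.61050626 0.05674219 0.078     ] -0.12944557894069675 0.09883313177748704
[0.60834383 0.05653429 0.034     ] -0.1344632915850154 0.09671685679690582
```

```bash
python3 - <<'E'
from arc import *
s=ctrl.get_state(); print({k:np.round(s[k],3) for k in ['t','ee_pos','wrist_force','moment','effort','grasp_force','opening','joint_vel']})
im=grab_frame('wrist'); cv2.imwrite('pics/w5.png',cv2.resize(im[100:340,180:480],None,fx=2.5,fy=2.5,interpolation=cv2.INTER_CUBIC))
print(wproj(s['ee_pos'],s))
E
```

```text
{'t': np.float64(4.6), 'ee_pos': array([0.62 , 0.047, 0.052]), 'wrist_force': array([ 0.344, -0.446,  6.119]), 'moment': array([-0.32 , -0.075,  0.001]), 'effort': array([  0.732, -51.985,  21.69 ,   4.517,   0.054,   0.26 ]), 'grasp_force': np.float64(3.36), 'opening': np.float64(0.0), 'joint_vel': array([-0.003, -0.003, -0.002, -0.005,  0.003, -0.018])}
[319.35173452 231.26849665]
```

View pics/w5.png

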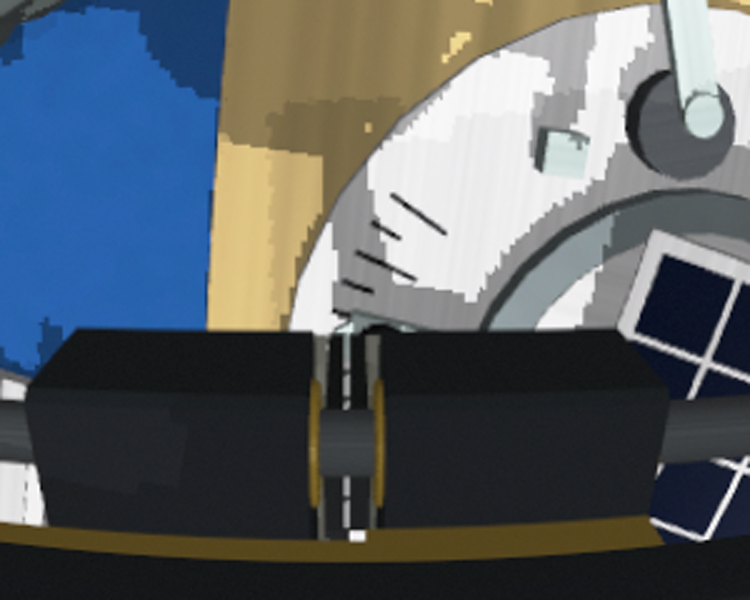

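>>> {"fn": "jog_arm", "kwargs": {
  "plan": [
    {"travel": [4, 0, 0], "yaw": 0, "fingers": 0},
    {"travel": [4, 0, 0], "yaw": 0, "fingers": 0},
    {"travel": [0, 0, 0], "yaw": 0, "fingers": 0}
  ]
}}

```text
t: 4.95
ee_pos: [0.62, 0.0393, 0.0509]
eef_rot: [-2.389, 2.038, -0.001]
wrist_force: [-0.8, 0.7, 4.9]
opening: 0.0002
grasp_force: 2.2
```

```bash
python3 - <<'E'
from arc import *
s=ctrl.get_state(); print({k:np.round(s[k],3) for k in ['t','ee_pos','wrist_force','moment']})
im=grab_frame('side'); cv2.imwrite('pics/d6.png',cv2.resize(im[90:270,290:420],None,fx=3.3,fy=3.3,interpolation=cv2.INTER_CUBIC))
p=s['ee_pos']
for q in [p,p+[0,0,.066],p+[0,.039,.066],p+[0,.009,.066]]: print(((proj('side',q)-[290,90])*3.3).round())
E
```

```text
{'t': np.float64(4.95), 'ee_pos': array([0.62 , 0.039, 0.051]), 'wrist_force': array([-0.847,  0.659,  4.861]), 'moment': array([ 0.135,  0.462, -0.006])}
[158. 341.]
[162. 252.]
[121. 273.]
[153. 257.]
```

View pics/d6.png

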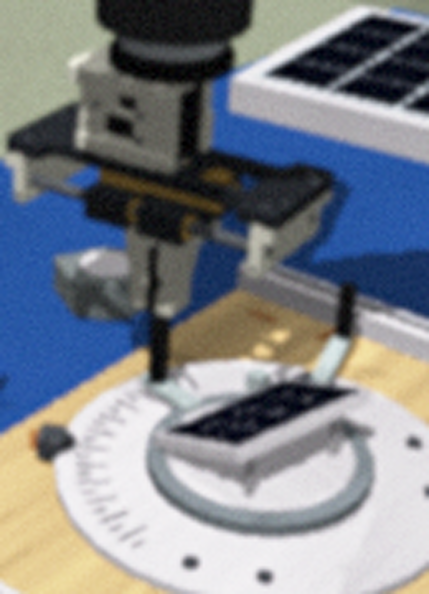

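>>> {"fn": "jog_arm", "kwargs": {
  "plan": [
    {"travel": [5, 0, 0], "yaw": 0, "fingers": 0},
    {"travel": [5, 0, 0], "yaw": 0, "fingers": 0},
    {"travel": [5, 0, 0], "yaw": 0, "fingers": 0},
    {"travel": [0, 0, 0], "yaw": 0, "fingers": 0}
  ]
}}

```text
t: 5.4
ee_pos: [0.6217, 0.0234, 0.0496]
eef_rot: [2.388, -2.041, -0.001]
wrist_force: [-0.2, -0.2, 0.2]
opening: 0.0008
grasp_force: 0.0
```

```bash
python3 - <<'E'
from arc import *
for i in range(4):
    s=ctrl.get_state(); print({k:np.round(s[k],3).tolist() for k in ['t','ee_pos','wrist_force','moment']})
    if i<2: im=grab_frame(['side','scene'][i]); cv2.imwrite(f'pics/x{i}.png',im)
p=s['ee_pos']
a=cv2.imread('pics/x0.png')
i0=cv2.imread('pics/side0.png')
d=np.abs(a.astype(int)-i0).sum(2)
# gripper tip: changed pixels vs. start picture near TCP column
u=proj('side',p); print('tcp px',u)
for c in range(int(u[0])-14,int(u[0])+15,2):
    col=d[:,c]; r=np.where(col[100:215]>90)[0]+100; print(c,r.max() if len(r) else None, end='; ')
E
```

```text
{'t': 5.4, 'ee_pos': [0.622, 0.023, 0.05], 'wrist_force': [-0.155, -0.202, 0.241], 'moment': [0.053, 0.01, -0.009]}
{'t': 5.45, 'ee_pos': [0.622, 0.024, 0.05], 'wrist_force': [0.025, -0.03, 0.41], 'moment': [0.001, 0.027, -0.027]}
{'t': 5.5, 'ee_pos': [0.622, 0.024, 0.05], 'wrist_force': [0.069, 0.118, 0.749], 'moment': [0.025, 0.011, 0.03]}
{'t': 5.5, 'ee_pos': [0.622, 0.024, 0.05], 'wrist_force': [0.069, 0.118, 0.749], 'moment': [0.025, 0.011, 0.03]}
tcp px [341.67331841 191.05750485]
327 173; 329 173; 331 189; 333 207; 335 209; 337 211; 339 212; 341 213; 343 213; 345 213; 347 213; 349 214; 351 214; 353 214; 355 214;
```

```bash
python3 - <<'E'
from arc import *
s=ctrl.get_state();p=s['ee_pos']
im=cv2.imread('pics/x0.png')[140:230,300:420]; A=cv2.resize(im,None,fx=5,fy=5,interpolation=cv2.INTER_CUBIC)
for q,c in [(p,(0,0,255)),(p+[0,0,.027],(0,255,0))]: cv2.circle(A,tuple(int(v) for v in (proj('side',q)-[300,140])*5),3,c,-1)
cv2.imwrite('pics/x0c.png',A)
E
```

```text
(no output)
```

View pics/x0c.png

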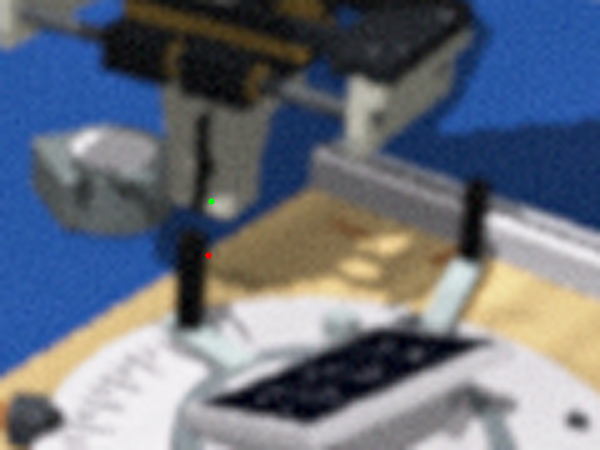

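>>> {"fn": "jog_arm", "kwargs": {
  "plan": [
    {"travel": [0, 0, 8], "yaw": 0, "fingers": 0},
    {"travel": [0, 0, 8], "yaw": 0, "fingers": 0},
    {"travel": [0, 0, 6], "yaw": 0, "fingers": 0},
    {"travel": [-3.5, 0, 0], "yaw": 0, "fingers": 0},
    {"travel": [-3.5, 0, 0], "yaw": 0, "fingers": 0},
    {"travel": [-3.5, 0, 0], "yaw": 0, "fingers": 0},
    {"travel": [-3.5, 0, 0], "yaw": 0, "fingers": 0},
    {"travel": [-3.5, 0, 0], "yaw": 0, "fingers": 0},
    {"travel": [-3.5, 0, 0], "yaw": 0, "fingers": 0}
  ]
}}

```text
t: 6.4
ee_pos: [0.6194, 0.0452, 0.0285]
eef_rot: [-2.388, 2.039, -0.002]
wrist_force: [3.5, -2.2, 0.6]
opening: 0.0005
grasp_force: 1.6
```

```bash
cat > loc.py <<'E'
from arc import *
# black pin in the side view: darkest vertical blob near an expected pixel
def pin(im,C=(.5125,.0695),r=.098,rng=(-.35,.75),ztop=.078,zb=.036,cam='side'):
    g=im.max(2).astype(float); best=[]
    for f in np.arange(*rng,.01):
        q=[C[0]+r*np.cos(f),C[1]+r*np.sin(f)]
        L=[proj(cam,[q[0],q[1],z]) for z in np.linspace(zb+.004,ztop-.004,9)]
        best.append((np.mean([cv2.getRectSubPix(im,(1,1),tuple(map(float,u))).max() for u in L]),round(f,2)))
    return sorted(best)[:5]
E
python3 - <<'E'
from loc import *
s=ctrl.get_state(); print({k:np.round(s[k],4).tolist() for k in ['t','ee_pos','wrist_force','moment']})
for c in ['side','scene']:
    im=grab_frame(c); cv2.imwrite(f'pics/y_{c}.png',im); print(c,pin(im,cam=c))
    print('before',pin(cv2.imread(f'pics/{c}0.png'),cam=c))
print('side4',pin(cv2.imread('pics/side4.png')), pin(cv2.imread('pics/x0.png')))
E
```

```text
{'t': 6.4, 'ee_pos': [0.6194, 0.0452, 0.0285], 'wrist_force': [3.4614, -2.1704, 0.606], 'moment': [-0.9939, -1.0799, -0.0316]}
side [(np.float64(15.222222222222221), np.float64(-0.07)), (np.float64(15.333333333333334), np.float64(-0.08)), (np.float64(15.444444444444445), np.float64(-0.1)), (np.float64(15.444444444444445), np.float64(-0.06)), (np.float64(15.666666666666666), np.float64(-0.09))]
before [(np.float64(13.555555555555555), np.float64(-0.27)), (np.float64(14.0), np.float64(-0.28)), (np.float64(15.0), np.float64(-0.26)), (np.float64(15.444444444444445), np.float64(-0.29)), (np.float64(17.0), np.float64(-0.25))]
scene [(np.float64(53.666666666666664), np.float64(-0.15)), (np.float64(54.44444444444444), np.float64(-0.14)), (np.float64(55.333333333333336), np.float64(-0.16)), (np.float64(55.77777777777778), np.float64(-0.13)), (np.float64(56.888888888888886), np.float64(-0.17))]
before [(np.float64(51.55555555555556), np.float64(-0.28)), (np.float64(51.888888888888886), np.float64(-0.27)), (np.float64(52.44444444444444), np.float64(-0.29)), (np.float64(52.77777777777778), np.float64(-0.26)), (np.float64(54.22222222222222), np.float64(-0.3))]
side4 [(np.float64(14.88888888888889), np.float64(-0.1)), (np.float64(15.11111111111111), np.float64(-0.11)), (np.float64(15.222222222222221), np.float64(-0.12)), (np.float64(16.0), np.float64(-0.13)), (np.float64(16.333333333333332), np.float64(-0.09))] [(np.float64(14.11111111111111), np.float64(-0.17)), (np.float64(14.333333333333334), np.float64(-0.18)), (np.float64(14.666666666666666), np.float64(-0.16)), (np.float64(15.0), np.float64(-0.19)), (np.float64(16.666666666666668), np.float64(-0.15))]
```

```bash
python3 - <<'E'
from loc import *
rows((.5125,.0695),.098,-.08,.46,2.1,16,.0175,.006)
E
```

```text
a0 1.728
[(np.float64(-1.9), np.float64(-1.2), np.float64(-1.3)), (np.float64(-3.4), np.float64(-1.1), np.float64(-1.3)), (np.float64(-3.4), np.float64(-1.1), np.float64(-1.3)), (np.float64(-3.5), np.float64(-1.1), np.float64(-1.3)), (np.float64(-3.5), np.float64(-1.0), np.float64(-1.3)), (np.float64(-3.5), np.float64(-1.0), np.float64(-1.3)), (np.float64(-3.5), np.float64(-1.0), np.float64(-1.3)), (np.float64(-3.5), np.float64(-0.9), np.float64(-1.3)), (np.float64(-3.5), np.float64(-0.9), np.float64(-1.3)), (np.float64(-3.5), np.float64(-0.8), np.float64(-1.3)), (np.float64(-3.5), np.float64(-0.8), np.float64(-1.3)), (np.float64(-3.5), np.float64(-0.8), np.float64(-1.3)), (np.float64(-3.5), np.float64(-0.7), np.float64(-1.3)), (np.float64(-3.5), np.float64(-0.7), np.float64(-1.3)), (np.float64(-3.5), np.float64(-0.7), np.float64(-1.3)), (np.float64(-3.5), np.float64(-0.6), np.float64(-1.3))]
```

>>> {"fn": "jog_arm", "kwargs": {
  "plan": [
    {"travel": [-3.4, -1.1, 0], "yaw": -1.5, "fingers": 0},
    {"travel": [-3.4, -1.1, 0], "yaw": -1.5, "fingers": 0},
    {"travel": [-3.4, -1.1, 0], "yaw": -1.5, "fingers": 0},
    {"travel": [-3.4, -1.0, 0], "yaw": -1.5, "fingers": 0},
    {"travel": [-3.4, -1.0, 0], "yaw": -1.5, "fingers": 0},
    {"travel": [-3.4, -1.0, 0], "yaw": -1.5, "fingers": 0},
    {"travel": [-3.4, -0.9, 0], "yaw": -1.5, "fingers": 0},
    {"travel": [-3.4, -0.9, 0], "yaw": -1.5, "fingers": 0}
  ]
}}

```text
t: 7.3
ee_pos: [0.6201, 0.0736, 0.0281]
eef_rot: [-2.591, 1.776, -0.001]
wrist_force: [2.4, -1.5, 1.6]
opening: 0.0004
grasp_force: 1.4
```

```bash
python3 - <<'E'
from loc import *
s=ctrl.get_state(); print({k:np.round(s[k],4).tolist() for k in ['t','ee_pos','wrist_force','moment']})
for c in ['side','scene']:
    im=grab_frame(c); print(c,[(int(a),float(b)) for a,b in pin(im,cam=c)])
rows((.5125,.0695),.098,.2,.46,2.1,8,.0175,.006)
E
```

```text
{'t': 7.3, 'ee_pos': [0.6201, 0.0736, 0.0281], 'wrist_force': [2.4303, -1.4899, 1.5615], 'moment': [-0.7863, -0.7906, 0.0592]}
side [(14, 0.17), (15, 0.16), (15, 0.18), (15, 0.15), (16, 0.14)]
scene [(44, 0.01), (45, 0.0), (49, 0.02), (56, -0.01), (56, 0.03)]
a0 1.939
[(np.float64(-2.9), np.float64(-1.8), np.float64(-1.2)), (np.float64(-3.4), np.float64(-0.8), np.float64(-1.2)), (np.float64(-3.4), np.float64(-0.8), np.float64(-1.2)), (np.float64(-3.4), np.float64(-0.7), np.float64(-1.2)), (np.float64(-3.4), np.float64(-0.7), np.float64(-1.2)), (np.float64(-3.4), np.float64(-0.7), np.float64(-1.2)), (np.float64(-3.4), np.float64(-0.6), np.float64(-1.2)), (np.float64(-3.4), np.float64(-0.6), np.float64(-1.2))]
```

>>> {"fn": "jog_arm", "kwargs": {
  "plan": [
    {"travel": [-3.4, -0.8, 0], "yaw": -1.5, "fingers": 0},
    {"travel": [-3.4, -0.8, 0], "yaw": -1.5, "fingers": 0},
    {"travel": [-3.4, -0.8, 0], "yaw": -1.5, "fingers": 0},
    {"travel": [-3.4, -0.7, 0], "yaw": -1.5, "fingers": 0},
    {"travel": [-3.4, -0.7, 0], "yaw": -1.5, "fingers": 0},
    {"travel": [-3.4, -0.7, 0], "yaw": -1.5, "fingers": 0},
    {"travel": [-3.4, -0.6, 0], "yaw": -1.5, "fingers": 0},
    {"travel": [-3.4, -0.6, 0], "yaw": -1.5, "fingers": 0}
  ]
}}

```text
t: 8.2
ee_pos: [0.613, 0.1004, 0.0281]
eef_rot: [-2.762, 1.496, -0.0]
wrist_force: [4.4, -1.4, -0.8]
opening: 0.0002
grasp_force: 1.4
```

```bash
python3 - <<'E'
from loc import *
s=ctrl.get_state(); print({k:np.round(s[k],4).tolist() for k in ['t','ee_pos','wrist_force','moment']})
for c in ['side','scene']:
    im=grab_frame(c); cv2.imwrite(f'pics/z_{c}.png',im); print(c,[(int(a),float(b)) for a,b in pin(im,cam=c)])
    for l in ['tab','tab_nose','pointer_tip','lever_pin']: print(l,[(np.round(x['box']).tolist(),round(x['score'],2)) for x in search_frame(c,l)[:2]])
E
```

```text
{'t': 8.2, 'ee_pos': [0.613, 0.1004, 0.0281], 'wrist_force': [4.4052, -1.4243, -0.798], 'moment': [-0.4494, -1.2872, -0.0331]}
side [(14, 0.41), (14, 0.42), (14, 0.4), (15, 0.43), (15, 0.47)]
tab [([303.0, 217.0, 312.0, 231.0], 0.57), ([315.0, 199.0, 404.0, 254.0], 0.47)]
tab_nose [([240.0, 167.0, 479.0, 340.0], 0.7), ([389.0, 173.0, 400.0, 212.0], 0.55)]
pointer_tip [([316.0, 200.0, 405.0, 253.0], 0.61)]
lever_pin [([318.0, 199.0, 404.0, 253.0], 0.96)]
scene [(42, 0.29), (44, 0.3), (47, 0.28), (47, 0.31), (51, 0.32)]
tab [([343.0, 207.0, 394.0, 242.0], 0.44), ([333.0, 186.0, 342.0, 195.0], 0.41)]
tab_nose []
pointer_tip [([264.0, 140.0, 313.0, 189.0], 0.61)]
lever_pin [([260.0, 142.0, 312.0, 193.0], 0.86)]
```

>>> {"fn": "jog_arm", "kwargs": {
  "plan": [
    {"travel": [-3.4, -0.5, 0], "yaw": -1.5, "fingers": 0},
    {"travel": [-3.4, -0.5, 0], "yaw": -1.5, "fingers": 0},
    {"travel": [-3.2, -0.4, 0], "yaw": -1.5, "fingers": 0},
    {"travel": [-2.5, -0.4, 0], "yaw": -1, "fingers": 0},
    {"travel": [0, 0, 0], "yaw": 0, "fingers": 0}
  ]
}}

```text
t: 9.2
ee_pos: [0.6071, 0.1118, 0.0281]
eef_rot: [-2.83, 1.363, -0.0]
wrist_force: [1.9, 0.6, -0.0]
opening: 0.0004
grasp_force: 0.3
```

```bash
python3 - <<'E'
from loc import *
s=ctrl.get_state(); print({k:np.round(s[k],4).tolist() for k in ['t','ee_pos','wrist_force','moment']})
out=[]
for c in ['side','scene']:
    im=grab_frame(c); cv2.imwrite(f'pics/v_{c}.png',im); print(c,[(int(a),float(b)) for a,b in pin(im,cam=c)])
a=cv2.imread('pics/v_side.png')[185:245,290:370]; b=cv2.imread('pics/v_scene.png')[155:215,280:360]
cv2.imwrite('pics/v.png',np.hstack([cv2.resize(x,(400,300),interpolation=cv2.INTER_CUBIC) for x in (a,b)]))
E
```

```text
{'t': 9.2, 'ee_pos': [0.6071, 0.1118, 0.0281], 'wrist_force': [1.9, 0.5599, -0.0152], 'moment': [-0.0927, -0.2371, -0.0016]}
side [(15, 0.58), (15, 0.57), (16, 0.59), (16, 0.56), (16, 0.63)]
scene [(32, 0.69), (32, 0.68), (33, 0.7), (34, 0.67), (36, 0.66)]
```

View pics/v.png

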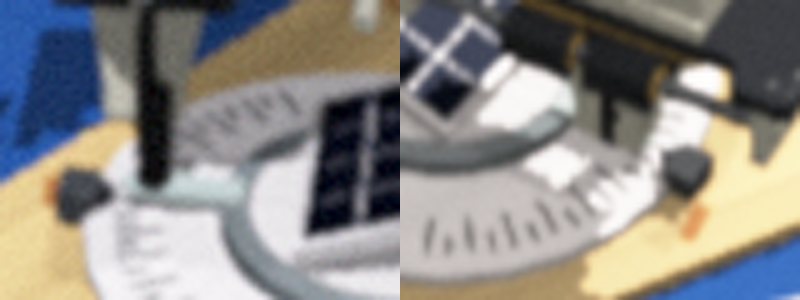

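```bash
cat > fit.py <<'E'
from loc import *
def hull(cam,pts):
    q=np.array([proj(cam,p) for p in pts])*16; m=np.zeros((400*4,640*4),np.uint8)
    cv2.fillConvexPoly(m,cv2.convexHull((q/4).astype(np.int32)),255); return cv2.resize(m,(640,400),interpolation=cv2.INTER_AREA)/255.
def P(C,r,f,t,z): u=np.array([np.cos(f),np.sin(f)]); v=np.array([-u[1],u[0]]); return [*(np.array(C)+r*u+t*v),z]
def tabpts(C,f): return [P(C,r,f,t,z) for r,t in [(.120,-.01),(.120,.01),(.137,-.01),(.137,.01),(.113,0)] for z in (.012,.031)]
def pinpts(C,f,r=.098,z0=.036,z1=.078): return [P(C,r+.007*np.cos(a),f,.007*np.sin(a),z) for a in np.linspace(0,6.2,12) for z in (z0,z1)]
def score(cam,im,pts):
    g=cv2.GaussianBlur(im.max(2).astype(np.float32),(0,0),.7); m=hull(cam,pts); k=cv2.dilate(m,np.ones((7,7)))-m
    return (g*k).sum()/k.sum()-(g*m).sum()/m.sum()
def best(cam,im,fn,C,rng):
    fs=np.arange(*rng,.01); s=np.array([score(cam,im,fn(C,f)) for f in fs]); i=s.argsort()[::-1][:4]; return [(round(float(fs[j]),2),round(float(s[j]),1)) for j in i]
CC={'side':(.5097,.0707),'scene':(.5156,.0683)}
E
python3 - <<'E'
from fit import *
for c in ['side','scene']:
    for nm in [f'{c}0.png',f'v_{c}.png']:
        im=cv2.imread('pics/'+nm)
        for C in [CC[c],(.5125,.0695)]: print(nm,C,'tab',best(c,im,tabpts,C,(.45,.8)),'pin',best(c,im,pinpts,C,(-.4,.75)))
E
```

```text
side0.png (0.5097, 0.0707) tab [(0.6, 85.0), (0.59, 84.6), (0.58, 84.6), (0.57, 84.3)] pin [(-0.27, 107.6), (-0.26, 107.1), (-0.28, 105.9), (-0.25, 103.1)]
side0.png (0.5125, 0.0695) tab [(0.62, 86.2), (0.59, 86.0), (0.6, 85.5), (0.61, 85.5)] pin [(-0.28, 102.5), (-0.29, 101.9), (-0.27, 99.2), (-0.3, 98.6)]
v_side.png (0.5097, 0.0707) tab [(0.6, 84.2), (0.58, 83.9), (0.59, 83.8), (0.57, 83.6)] pin [(0.59, 95.9), (0.58, 95.7), (0.6, 95.6), (0.57, 95.1)]
v_side.png (0.5125, 0.0695) tab [(0.62, 85.6), (0.59, 85.5), (0.6, 85.0), (0.61, 84.9)] pin [(0.56, 87.3), (0.55, 86.7), (0.58, 86.4), (0.59, 86.4)]
scene0.png (0.5156, 0.0683) tab [(0.59, 100.8), (0.58, 99.7), (0.6, 99.6), (0.61, 98.8)] pin [(-0.27, 80.4), (-0.28, 79.6), (-0.26, 78.6), (-0.25, 75.2)]
scene0.png (0.5125, 0.0695) tab [(0.58, 102.3), (0.57, 101.1), (0.59, 100.5), (0.56, 99.7)] pin [(-0.27, 79.7), (-0.28, 78.3), (-0.26, 77.8), (-0.25, 74.1)]
v_scene.png (0.5156, 0.0683) tab [(0.59, 99.0), (0.58, 98.2), (0.6, 98.0), (0.61, 97.5)] pin [(0.74, 32.8), (0.73, 32.2), (0.72, 31.9), (0.71, 31.4)]
v_scene.png (0.5125, 0.0695) tab [(0.58, 97.2), (0.59, 96.1), (0.57, 95.8), (0.56, 94.6)] pin [(0.74, 36.0), (0.73, 35.1), (0.72, 34.7), (0.71, 33.2)]
```

>>> {"fn": "jog_arm", "kwargs": {
  "plan": [
    {"travel": [5, 0, 0], "yaw": 0, "fingers": 0},
    {"travel": [15, 0, 0], "yaw": 0, "fingers": 0},
    {"travel": [20, 0, -10], "yaw": 0, "fingers": 0},
    {"travel": [30, 0, -25], "yaw": 5, "fingers": 0},
    {"travel": [30, 10, -30], "yaw": 8, "fingers": 0},
    {"travel": [30, 20, -30], "yaw": 8, "fingers": 0},
    {"travel": [10, 20, 0], "yaw": 8, "fingers": 0}
  ]
}}

```text
t: 10.0
ee_pos: [0.6414, -0.0287, 0.1272]
eef_rot: [-2.387, 2.036, -0.008]
wrist_force: [0.3, 0.0, 0.5]
opening: 0.0
grasp_force: 0.0
```

```bash
python3 - <<'E'
from fit import *
s=ctrl.get_state(); print({k:np.round(s[k],4).tolist() for k in ['t','ee_pos','eef_rot','wrist_force']})
for c in ['side','scene']:
    im=grab_frame(c); cv2.imwrite(f'pics/u_{c}.png',im)
    print(c,'tab',best(c,im,tabpts,CC[c],(.45,.8)),'pin',best(c,im,pinpts,CC[c],(.3,.8)))
    print([ (np.round(x['box']).tolist(),round(x['score'],2)) for x in search_frame(c,'lever_pin')[:2]])
E
```

```text
{'t': 10.0, 'ee_pos': [0.6414, -0.0287, 0.1272], 'eef_rot': [-2.3869, 2.036, -0.008], 'wrist_force': [0.3371, 0.0142, 0.4865]}
side tab [(0.6, 84.1), (0.58, 83.7), (0.59, 83.7), (0.57, 83.2)] pin [(0.59, 114.0), (0.58, 113.3), (0.6, 112.9), (0.61, 112.7)]
[([315.0, 195.0, 405.0, 253.0], 0.85)]
scene tab [(0.59, 98.7), (0.6, 97.8), (0.61, 97.4), (0.58, 97.3)] pin [(0.58, 131.5), (0.59, 129.8), (0.57, 129.1), (0.6, 127.7)]
[([280.0, 131.0, 332.0, 193.0], 0.9)]
```

```bash
cat >> fit.py <<'E'
YAW=.055
def piv(c): 
    k,s=np.cos(YAW),np.sin(YAW); return (CC[c][0]+.015*k+.092*s, CC[c][1]+.015*s-.092*k)
def cpts(C,f): return [P(C,.06+.006*np.cos(a),f,.006*np.sin(a),z) for a in np.linspace(0,6.2,12) for z in (.038,.075)]
E
python3 - <<'E'
from fit import *
for c in ['side','scene']:
    im=cv2.imread(f'pics/{c}0.png'); print(c,piv(c),best(c,im,cpts,piv(c),(-1.8,.3)))
s=ctrl.get_state(); M=R.from_rotvec(s['eef_rot']).as_matrix(); d=-M[:2,0]; a0=np.arctan2(d[1],d[0]); print('a0',a0,s['ee_pos'])
C=(.5326,-.0216); f0=-1.23
# pre-contact pose
a=f0+np.pi/2; u=np.array([np.cos(f0),np.sin(f0)]); t=np.array([np.cos(a),np.sin(a)])
q=np.array(C)+.066*u-.032*t; X=-d; Y=np.array([X[1],-X[0]]); dq=(q-s['ee_pos'][:2])*1000
print('pre',q,'tool dx,dy (present axes)',dq@X,dq@Y,'yaw',-np.degrees(a-a0))
E
```

```text
side (np.float64(0.5297347675210542), np.float64(-0.02033630094845304)) [(-1.22, 100.7), (-1.23, 100.7), (-1.21, 99.2), (-1.24, 99.1)]
scene (np.float64(0.5356347675210541), np.float64(-0.02273630094845304)) [(-1.22, 135.5), (-1.21, 134.5), (-1.23, 132.9), (-1.19, 132.8)]
a0 1.7365903830720857 [ 0.63773683 -0.02653298  0.12306661]
pre [ 0.52450005 -0.09449987] tool dx,dy (present axes) 48.34680347549514 122.90099037955653 yaw 79.97310849412865
```

```bash
python3 - <<'E'
from fit import *
s=ctrl.get_state(); M=R.from_rotvec(s['eef_rot']).as_matrix(); d=-M[:2,0]; a=np.arctan2(d[1],d[0])
dq=(np.array([.5245,-.0945])-s['ee_pos'][:2])*100
for k in range(10):
    X=-np.array([np.cos(a),np.sin(a)]); Y=np.array([X[1],-X[0]]); print([round(float(dq@X)),round(float(dq@Y))],end=' '); a-=np.radians(8)
E
```

```text
[5, 12] [6, 11] [8, 10] [9, 9] [11, 8] [12, 6] [12, 5] [13, 3] [13, 1] [13, -1]
```

>>> {"fn": "jog_arm", "kwargs": {
  "plan": [
    {"travel": [5, 12, 0], "yaw": 8, "fingers": 0},
    {"travel": [6, 11, 0], "yaw": 8, "fingers": 0},
    {"travel": [8, 10, 0], "yaw": 8, "fingers": 0},
    {"travel": [9, 9, 0], "yaw": 8, "fingers": 0},
    {"travel": [11, 8, 0], "yaw": 8, "fingers": 0},
    {"travel": [12, 6, 0], "yaw": 8, "fingers": 0},
    {"travel": [12, 5, 0], "yaw": 8, "fingers": 0},
    {"travel": [13, 3, 0], "yaw": 8, "fingers": 0},
    {"travel": [13, 1, 0], "yaw": 8, "fingers": 0},
    {"travel": [13, -1, 0], "yaw": 8, "fingers": 0}
  ]
}}

```text
t: 11.2
ee_pos: [0.526, -0.0926, 0.1224]
eef_rot: [0.527, -3.096, 0.0]
wrist_force: [-0.3, -0.3, 0.4]
opening: 0.0004
grasp_force: 0.0
```

>>> {"fn": "jog_arm", "kwargs": {
  "plan": [
    {"travel": [0, 0, 0], "yaw": 0, "fingers": 0},
    {"travel": [0, 0, 20], "yaw": 0, "fingers": 0}
  ]
}}

```text
t: 11.4
ee_pos: [0.5287, -0.0925, 0.1049]
eef_rot: [-0.54, 3.09, -0.001]
wrist_force: [1.5, 0.0, -0.0]
opening: 0.0006
grasp_force: 0.0
```

```bash
python3 - <<'E'
from fit import *
s=ctrl.get_state(); M=R.from_rotvec(s['eef_rot']).as_matrix(); d=-M[:2,0]; print({k:np.round(s[k],4).tolist() for k in ['t','ee_pos','wrist_force','q']},np.arctan2(d[1],d[0]))
X=M[:2,0];Y=M[:2,1];dq=(np.array([.5245,-.0945])-s['ee_pos'][:2])*1000; print(dq@X,dq@Y)
E
```

```text
{'t': 11.4, 'ee_pos': [0.5287, -0.0925, 0.1049], 'wrist_force': [1.5003, 0.0392, -0.0466], 'q': [0.193, 0.2138, -0.4274, 0.0011, -0.9248, -1.4185]} 0.3459505525655271
4.682821050226443 -0.46860954606611377
```

>>> {"fn": "jog_arm", "kwargs": {
  "plan": [
    {"travel": [4, 0, 18], "yaw": 0, "fingers": 0},
    {"travel": [0, 0, 20], "yaw": 0, "fingers": 0},
    {"travel": [0, 0, 20], "yaw": 0, "fingers": 0},
    {"travel": [0, 0, 10], "yaw": 0, "fingers": 0},
    {"travel": [0, 0, 10], "yaw": 0, "fingers": 0},
    {"travel": [0, 0, 0], "yaw": 0, "fingers": 0}
  ]
}}

```text
t: 12.0
ee_pos: [0.522, -0.094, 0.0238]
eef_rot: [0.534, -3.094, -0.0]
wrist_force: [0.1, -1.0, 0.5]
opening: 0.0004
grasp_force: 0.0
```

```bash
python3 - <<'E'
from fit import *
s=ctrl.get_state(); print({k:np.round(s[k],4).tolist() for k in ['t','ee_pos','wrist_force']})
for c in ['side','scene']:
    im=grab_frame(c); cv2.imwrite(f'pics/k_{c}.png',im); print(c,best(c,im,cpts,piv(c),(-1.5,.3)),'pin',best(c,im,pinpts,CC[c],(.4,.75)))
rows((.5326,-.0216),.06,-1.22,.055+.02,np.pi/2+.03,25,.0165,.003)
E
```

```text
{'t': 12.0, 'ee_pos': [0.522, -0.094, 0.0238], 'wrist_force': [0.1422, -1.0227, 0.5126]}
side [(-1.22, 65.7), (-1.23, 65.5), (-1.21, 65.4), (-1.2, 64.5)] pin [(0.59, 114.0), (0.58, 113.4), (0.6, 112.9), (0.61, 112.6)]
scene [(-1.19, 110.2), (-1.2, 108.2), (-1.21, 108.1), (-1.18, 108.1)] pin [(0.58, 131.2), (0.59, 129.5), (0.57, 128.7), (0.6, 127.4)]
a0 0.341
[(np.float64(-20.8), np.float64(1.3), np.float64(-2.9)), (np.float64(-3.3), np.float64(-0.7), np.float64(-2.9)), (np.float64(-3.3), np.float64(-0.7), np.float64(-2.9)), (np.float64(-3.3), np.float64(-0.7), np.float64(-2.9)), (np.float64(-3.3), np.float64(-0.7), np.float64(-2.9)), (np.float64(-3.3), np.float64(-0.7), np.float64(-2.9)), (np.float64(-3.3), np.float64(-0.7), np.float64(-2.9)), (np.float64(-3.3), np.float64(-0.7), np.float64(-2.9)), (np.float64(-3.3), np.float64(-0.7), np.float64(-2.9)), (np.float64(-3.3), np.float64(-0.7), np.float64(-2.9)), (np.float64(-3.3), np.float64(-0.7), np.float64(-2.9)), (np.float64(-3.3), np.float64(-0.7), np.float64(-2.9)), (np.float64(-3.3), np.float64(-0.7), np.float64(-2.9)), (np.float64(-3.3), np.float64(-0.7), np.float64(-2.9)), (np.float64(-3.3), np.float64(-0.7), np.float64(-2.9)), (np.float64(-3.3), np.float64(-0.6), np.float64(-2.9)), (np.float64(-3.3), np.float64(-0.6), np.float64(-2.9)), (np.float64(-3.3), np.float64(-0.6), np.float64(-2.9)), (np.float64(-3.3), np.float64(-0.6), np.float64(-2.9)), (np.float64(-3.3), np.float64(-0.6), np.float64(-2.9)), (np.float64(-3.3), np.float64(-0.6), np.float64(-2.9)), (np.float64(-3.3), np.float64(-0.6), np.float64(-2.9)), (np.float64(-3.3), np.float64(-0.6), np.float64(-2.9)), (np.float64(-3.3), np.float64(-0.6), np.float64(-2.9)), (np.float64(-3.3), np.float64(-0.6), np.float64(-2.9))]
```

>>> {"fn": "jog_arm", "kwargs": {
  "plan": [
    {"travel": [-4, 0, 0], "yaw": 0, "fingers": 0},
    {"travel": [-4, 0, 0], "yaw": 0, "fingers": 0},
    {"travel": [-4, 0.5, 0], "yaw": 0, "fingers": 0},
    {"travel": [-3.3, 0, 0], "yaw": -2, "fingers": 0},
    {"travel": [-3.3, -0.5, 0], "yaw": -3, "fingers": 0},
    {"travel": [-3.3, -0.7, 0], "yaw": -3, "fingers": 0},
    {"travel": [-3.3, -0.7, 0], "yaw": -3, "fingers": 0},
    {"travel": [-3.3, -0.7, 0], "yaw": -3, "fingers": 0},
    {"travel": [-3.3, -0.7, 0], "yaw": -3, "fingers": 0}
  ]
}}

```text
t: 13.0
ee_pos: [0.5528, -0.084, 0.0251]
eef_rot: [0.987, -2.982, 0.0]
wrist_force: [-1.2, -0.6, -1.0]
opening: 0.0002
grasp_force: 0.6
```

```bash
python3 - <<'E'
from fit import *
s=ctrl.get_state(); print({k:np.round(s[k],4).tolist() for k in ['t','ee_pos','wrist_force','moment']})
fs=[]
for c in ['side','scene']:
    im=grab_frame(c); b=best(c,im,cpts,piv(c),(-1.5,.3)); print(c,b); fs.append(b[0][0])
rows((.5326,-.0216),.06,fs[0],.055+.02,np.pi/2+.03,16,.0165,.003)
E
```

```text
{'t': 13.0, 'ee_pos': [0.5528, -0.084, 0.0251], 'wrist_force': [-1.2042, -0.6491, -0.9812], 'moment': [-0.3841, 0.3154, 0.0416]}
side [(-0.98, 71.3), (-0.97, 70.9), (-0.99, 70.8), (-1.0, 69.7)]
scene [(-0.94, 89.2), (-0.95, 88.4), (-0.93, 88.3), (-0.96, 87.5)]
a0 0.638
[(np.float64(-5.2), np.float64(-1.8), np.float64(-3.4)), (np.float64(-4.2), np.float64(-1.0), np.float64(-3.4)), (np.float64(-4.2), np.float64(-1.0), np.float64(-3.4)), (np.float64(-4.2), np.float64(-1.0), np.float64(-3.4)), (np.float64(-4.2), np.float64(-1.0), np.float64(-3.4)), (np.float64(-4.2), np.float64(-0.9), np.float64(-3.4)), (np.float64(-4.2), np.float64(-0.9), np.float64(-3.4)), (np.float64(-4.2), np.float64(-0.9), np.float64(-3.4)), (np.float64(-4.2), np.float64(-0.9), np.float64(-3.4)), (np.float64(-4.2), np.float64(-0.8), np.float64(-3.4)), (np.float64(-4.2), np.float64(-0.8), np.float64(-3.4)), (np.float64(-4.2), np.float64(-0.8), np.float64(-3.4)), (np.float64(-4.2), np.float64(-0.8), np.float64(-3.4)), (np.float64(-4.2), np.float64(-0.7), np.float64(-3.4)), (np.float64(-4.2), np.float64(-0.7), np.float64(-3.4)), (np.float64(-4.2), np.float64(-0.7), np.float64(-3.4))]
```

Clamp is moving as planned (about −0.96 now); continuing.

>>> {"fn": "jog_arm", "kwargs": {
  "plan": [
    {"travel": [-4.2, -1.2, 0], "yaw": -3.4, "fingers": 0},
    {"travel": [-4.2, -1, 0], "yaw": -3.4, "fingers": 0},
    {"travel": [-4.2, -1, 0], "yaw": -3.4, "fingers": 0},
    {"travel": [-4.2, -1, 0], "yaw": -3.4, "fingers": 0},
    {"travel": [-4.2, -1, 0], "yaw": -3.4, "fingers": 0},
    {"travel": [-4.2, -0.9, 0], "yaw": -3.4, "fingers": 0},
    {"travel": [-4.2, -0.9, 0], "yaw": -3.4, "fingers": 0},
    {"travel": [-4.2, -0.9, 0], "yaw": -3.4, "fingers": 0}
  ]
}}

```text
t: 13.9
ee_pos: [0.5803, -0.0642, 0.0249]
eef_rot: [1.658, -2.667, -0.001]
wrist_force: [-1.9, -0.4, 0.8]
opening: 0.0006
grasp_force: 0.9
```

```bash
python3 - <<'E'
from fit import *
s=ctrl.get_state(); print({k:np.round(s[k],4).tolist() for k in ['t','ee_pos','wrist_force','moment']})
fs=[]
for c in ['side','scene']:
    im=grab_frame(c); b=best(c,im,cpts,piv(c),(-1.2,.3)); print(c,b); fs.append(b[0][0]); print(best(c,im,pinpts,CC[c],(.4,.75))[0])
rows((.5326,-.0216),.06,fs[0],.03,np.pi/2,8,.0165,.003)
E
```

```text
{'t': 13.9, 'ee_pos': [0.5803, -0.0642, 0.0249], 'wrist_force': [-1.8884, -0.3853, 0.8469], 'moment': [-0.2333, 0.619, 0.0035]}
side [(-0.45, 79.8), (-0.44, 79.8), (-0.43, 79.1), (-0.46, 78.3)]
(0.59, 114.2)
scene [(-0.44, 58.9), (-0.43, 58.5), (-0.45, 58.4), (-0.42, 56.9)]
(0.58, 131.2)
a0 1.111
[(np.float64(-4.6), np.float64(-2.0), np.float64(-3.3)), (np.float64(-3.8), np.float64(-0.8), np.float64(-3.3)), (np.float64(-3.8), np.float64(-0.8), np.float64(-3.3)), (np.float64(-3.8), np.float64(-0.8), np.float64(-3.3)), (np.float64(-3.8), np.float64(-0.8), np.float64(-3.3)), (np.float64(-3.8), np.float64(-0.7), np.float64(-3.3)), (np.float64(-3.8), np.float64(-0.7), np.float64(-3.3)), (np.float64(-3.8), np.float64(-0.7), np.float64(-3.3))]
```

>>> {"fn": "jog_arm", "kwargs": {
  "plan": [
    {"travel": [-4, -1, 0], "yaw": -3.3, "fingers": 0},
    {"travel": [-3.8, -0.8, 0], "yaw": -3.3, "fingers": 0},
    {"travel": [-3.8, -0.8, 0], "yaw": -3.3, "fingers": 0},
    {"travel": [-3.8, -0.8, 0], "yaw": -3.3, "fingers": 0},
    {"travel": [-3.5, -0.8, 0], "yaw": -3.3, "fingers": 0}
  ]
}}

```text
t: 14.5
ee_pos: [0.5903, -0.0481, 0.0248]
eef_rot: [2.022, -2.403, -0.001]
wrist_force: [-2.0, -0.0, 0.9]
opening: 0.0007
grasp_force: 0.9
```

```bash
python3 - <<'E'
from fit import *
s=ctrl.get_state(); print({k:np.round(s[k],4).tolist() for k in ['t','ee_pos','wrist_force','moment']})
fs=[]
for c in ['side','scene']:
    im=grab_frame(c); b=best(c,im,cpts,piv(c),(-1.2,.3)); print(c,b); print(best(c,im,pinpts,CC[c],(.4,.75))[0])
E
```

```text
{'t': 14.5, 'ee_pos': [0.5903, -0.0481, 0.0248], 'wrist_force': [-1.9634, -0.0197, 0.9414], 'moment': [-0.3645, 0.7269, 0.0385]}
side [(-0.13, 78.5), (-0.14, 77.7), (-0.12, 77.6), (-0.15, 77.5)]
(0.59, 115.3)
scene [(-1.14, 36.9), (-1.13, 35.9), (-1.1, 35.9), (-1.11, 35.9)]
(0.58, 131.5)
```

>>> {"fn": "jog_arm", "kwargs": {
  "plan": [
    {"travel": [-1.5, -0.3, 0], "yaw": -1, "fingers": 0},
    {"travel": [-1.5, -0.2, 0], "yaw": -1, "fingers": 0},
    {"travel": [-1.5, -0.2, 0], "yaw": -1, "fingers": 0},
    {"travel": [-1.2, 0, 0], "yaw": 0, "fingers": 0}
  ]
}}

```text
t: 15.0
ee_pos: [0.5924, -0.0424, 0.0249]
eef_rot: [2.086, -2.349, -0.0]
wrist_force: [-2.5, -0.6, -0.6]
opening: 0.0002
grasp_force: 0.7
```

>>> {"fn": "jog_arm", "kwargs": {
  "plan": [
    {"travel": [-1, 0, 0], "yaw": 0, "fingers": 0}
  ]
}}

```text
t: 15.1
ee_pos: [0.5925, -0.0414, 0.0249]
eef_rot: [2.085, -2.35, -0.0]
wrist_force: [-1.2, -1.0, -0.6]
opening: 0.0001
grasp_force: 0.7
```

>>> {"fn": "jog_arm", "kwargs": {
  "plan": [
    {"travel": [-0.8, 0, 0], "yaw": 0, "fingers": 0}
  ]
}}

```text
t: 15.2
ee_pos: [0.5925, -0.0408, 0.0249]
eef_rot: [2.085, -2.349, -0.0]
wrist_force: [-1.7, -4.2, -0.2]
opening: 0.0002
grasp_force: 2.4
```

```bash
python3 - <<'E'
from fit import *
s=ctrl.get_state(); print({k:np.round(s[k],4).tolist() for k in ['t','ee_pos','wrist_force','moment']})
c='side';im=grab_frame(c); b=best(c,im,cpts,piv(c),(-1.2,.3)); print(c,b); print(best(c,im,pinpts,CC[c],(.4,.75))[0])
s=ctrl.get_state(); print({k:np.round(s[k],4).tolist() for k in ['t','ee_pos','wrist_force','moment']})
E
```

```text
{'t': 15.2, 'ee_pos': [0.5925, -0.0408, 0.0249], 'wrist_force': [-1.7264, -4.1602, -0.1686], 'moment': [-1.6504, 0.6592, 0.0271]}
side [(-0.01, 79.8), (-0.02, 79.1), (0.0, 78.9), (0.01, 77.9)]
(0.59, 115.2)
{'t': 15.25, 'ee_pos': [0.5925, -0.0409, 0.0249], 'wrist_force': [-1.4115, -4.146, -0.6241], 'moment': [-1.3069, 0.6298, 0.0009]}
```

>>> {"fn": "jog_arm", "kwargs": {
  "plan": [
    {"travel": [-0.8, 0, 0], "yaw": 0, "fingers": 0},
    {"travel": [0, 0, 0], "yaw": 0, "fingers": 0},
    {"travel": [4, 0, 0], "yaw": 0, "fingers": 0},
    {"travel": [10, 0, 0], "yaw": 0, "fingers": 0},
    {"travel": [15, 0, 0], "yaw": 0, "fingers": 0},
    {"travel": [15, 0, -15], "yaw": 0, "fingers": 0},
    {"travel": [15, 0, -30], "yaw": 0, "fingers": 0},
    {"travel": [15, 0, -35], "yaw": 0, "fingers": 0},
    {"travel": [10, 0, -30], "yaw": 0, "fingers": 0},
    {"travel": [0, 0, 0], "yaw": 0, "fingers": 0}
  ]
}}

```text
t: 16.25
ee_pos: [0.5856, -0.1254, 0.14]
eef_rot: [-2.081, 2.346, -0.009]
wrist_force: [1.0, 0.1, -0.2]
opening: 0.0005
grasp_force: 0.0
```

```bash
python3 - <<'E'
from fit import *
s=ctrl.get_state(); print({k:np.round(s[k],4).tolist() for k in ['t','ee_pos','wrist_force']})
for c in ['side','scene']:
    im=grab_frame(c); cv2.imwrite(f'pics/f_{c}.png',im); print(c,best(c,im,cpts,piv(c),(-1.2,.3)),'tab',best(c,im,tabpts,CC[c],(.45,.8))[:2],best(c,im,pinpts,CC[c],(.4,.75))[:2])
a=cv2.imread('pics/f_side.png')[170:250,285:405]; b=cv2.imread('pics/f_scene.png')[130:210,240:360]
cv2.imwrite('pics/f.png',np.vstack([cv2.resize(x,(450,300),interpolation=cv2.INTER_CUBIC) for x in (a,b)]))
E
```

```text
{'t': 16.25, 'ee_pos': [0.5856, -0.1254, 0.14], 'wrist_force': [0.9895, 0.1401, -0.2256]}
side [(-0.01, 109.4), (-0.02, 108.7), (-0.04, 108.6), (-0.03, 107.8)] tab [(0.6, 83.6), (0.58, 83.2)] [(0.59, 112.5), (0.58, 111.8)]
scene [(0.0, 115.0), (-0.01, 113.6), (0.01, 113.0), (-0.02, 111.6)] tab [(0.59, 99.2), (0.6, 98.3)] [(0.58, 131.3), (0.59, 129.6)]
```

View pics/f.png

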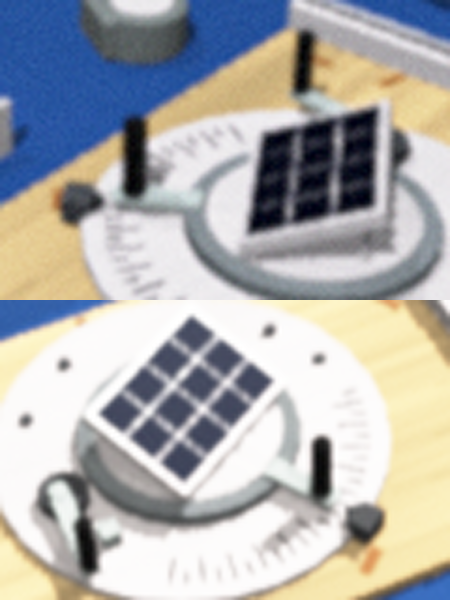

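```bash
python3 -c "
from station import ctrl
print(ctrl.finish_job())"
```

```text
the job is handed in; nothing more can be done
None
```

The job is handed in; no verdict came back. In the last camera fits the pointer was about 0.01 rad (roughly 1 mm) from the index tab, the clamp was against its stop, and the arm was clear of everything at 16 s.

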